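# Seat a brake pad in its chamfering jig and snap the toggle clamp over

## Robot

A 6-joint arm with a two-finger parallel gripper is mounted at the origin on a cart in front of the work surface, level with it; the furniture and walls round the work are solid. World frame = base frame: x ahead of the robot, y to its left, z up, the work surface at z = 0. Lengths are in m, angles in rad, forces in N, time in s.
With the tool pointing down it reaches from about 0.275 to 0.775 m from the base axis. Payload 14.6 kg.
Tool frame: the origin (TCP) lies at the very end of the fingers, on their centre line; the grasp point (between the pads) lies robot.grasp_offset behind it (robot.grasp_offset is the distance from the TCP to the grasp point, in m); z points along the fingers, y is the line along which they close (so a half turn about z gives the same grasp; the last joint's range is limited). The gripper opens to 85 mm and grips with 20 to 120 N. Pads are 22 mm wide; open, the fingers measure 114 mm over their backs; the gripper's body (76 mm by 85 mm) begins 54 mm behind the grasp point. The pads swing forward as they close: fully open they stand 13 mm farther back than shut.
Start: joints at [1.183, 0.263, -0.048, 1.259, 0, 1.415], TCP at [0.121, 0.511, 0.231] pointing down, gripper open.
Joint ranges: [-2.65, 2.65], [-0.89, 1.7], [-1.18, 1.37], [-2.13, 2.11], [-1.35, 1.29], [-3.14, 3.14]. Speed limits (rad/s): [1.89, 1.89, 2.57, 2.79, 3.14, 3.14].

## Interface

Orientations are given as a unit quaternion [w, x, y, z].
In Python, from rig import robot gives the robot as it stands.
- The arm moves only by the tool move_arm, never from a script. Its argument "rows" is a list of rows, each an object with "linear": the shift along the world's x, y, z scaled (see below), a list of three; "twist": the turn, a rotation vector about the world's x, y, z scaled (see below), a list of three; "grip": the gripper command: -1 is fully open, 1 is shut, values between are in proportion. In form: [{"linear": [tx, ty, tz], "twist": [wx, wy, wz], "grip": grip}, ...]. A call has 1 to 12 rows; each row shifts and turns the commanded pose from where the row before left it; what a row does not reach is not made up. The controller multiplies each number of a shift by 2 cm and each number of a turn by 6 degrees. A row lasts 1/8 s, in which the tool goes at most 62.5 mm and 10.7 degrees, less where a joint would pass 70% of its speed; a pose out of reach is approached as far as the arm can. A call with a number of a shift or a turn outside -1 to 1 is refused whole. A call with a gripper value outside its range is refused whole. The fingers move at their own pace and stop on an object; "force" is the grip in N (left out, the last holds). Time passes only in rows, so rows that do not move let the fingers close. It gives the time, the measured TCP pose, the force, the opening and the grip force at its end, in the units of the state.
- robot.get_obs(): the state, without advancing time (a new reading comes with each control period).
- robot.snapshot(name): name is "scene" or "side" or "wrist"; returns a dict with "color" (400x640x3 uint8, red, green, blue), "z_map" (400x640 float32, m along the optical axis (not along the pixel's ray), 0 where there is no reading), "fx", "fy", "cx", "cy" (pixels), "k1" (the pictures are not rectified: a ray, as slopes to the right and down, at radius r is drawn at 1 + k1 r^2 times it, then the intrinsics apply), "cam_to_world" (4x4, takes a point from camera to world coordinates); the wrist camera has in their place "tool_from_camera" (4x4, takes a point from camera to tool coordinates, whose origin is the TCP and whose axes are the flange's). Camera axes: x right, y down, z forward; pixel columns grow to the right and rows downward; lengths in m; the calibration is good to about 2 mm. A picture is of the moment at which its call begins: read the wrist's pose just before it.
- robot.job_done(): hands the job in; it is judged then, once.
The state is a dict: "t": time; "qpos": joint angles; "qd": joint speeds; "tau": joint torques, N m; "ee_pos": TCP position; "orientation": TCP orientation; "wrist_force": force on the tool from outside, world axes, zero at the start; "moment": the same for the moment, N m; "opening": finger opening in m; "finger_force": force on a finger pad.
Only numpy, scipy, OpenCV 4.12 (cv2) and the standard library are available. Lean on these libraries where they do the work, as an engineer would, in place of code of your own. Each camera call takes 0.05 s, during which the arm holds its last target. There are 200 camera calls.

## Task

The brake pad lying on the loading shelf of the jig is to be held for its edges to be chamfered: slide it back between the cheeks until it drops into its pocket and lies flat and square on the pocket floor. Then push the clamp's lever over, past its dead centre to its stop, so that the rubber foot stays clamped down on the pad by itself. Do not force the pad or the lever, and leave the other things on the bench where they are.

Things in the scene. Friction and masses are not known exactly. Their poses are not given: they have to be found in the camera images.
- jig: The chamfering jig, fixed to the bench: aluminium base 210 x 184 x 14 mm, steel plates on top, a toggle clamp on a wing at +y. Origin on the bench below the pocket's centre. Its +x runs from the loading shelf to the back wall (the way the pad slides in), +y from the pocket to the clamp, z up. Loading shelf: top 20 mm above the bench, x -165 to -26.5, y -92 to 92 mm, ends at the pocket.
- pocket (a point): Centre of the pocket's floor, 14 mm above the bench, 6 mm below the shelf; axes as the jig's. Its outline is that of the pad's backing plate with 1.5 mm to spare all round (53 x 107 mm, side notches for the ears 25 mm wide, 129 mm across). A pad whose corner still rides on the shelf, a notch's edge or a wall stands proud or slopes.
- back_wall (a point): Middle of the back wall's inner face at its top edge: 26.5 mm in x from the pocket's centre, flush with the pocket's far side, 28 mm above the bench (8 above the shelf). A pad slid along the shelf against it is over its pocket and drops in.
- cheek_mouth (a point): Midway between the two cheeks where the straight guide begins: 50 mm before the pocket's centre in x, at shelf height. Cheeks: inner faces 64.5 mm to either side, tops 28 mm above the bench, straight from here to the back wall; towards the front they flare outwards, to 78 mm to either side 38 mm before this point.
- brake_pad: The pad to clamp, steel backing plate down, grey lining up, 0.2 to 0.42 kg. Plate 50 (x) x 104 (y) x 6 mm, an ear 22 mm (x) wide stands out 11 mm at each y end (126 overall); lining 46 x 94 x 11 mm on it (17 in all). Origin: centre of underside, at pocket when home. Starts flat on the shelf, centre 102-116 mm before the pocket's, up to 10 mm aside, turned up to 0.22 rad. Alike both ways round.
- lever_pivot (a point): Pivot of the clamp's lever, 76 mm above the bench, in the plane x = 0 of the jig, 151 mm in y from the pocket's centre; axes as the jig's. The lever swings in that plane.
- clamp_lever (a joint): Lever swing in rad: 0 = open, standing 80 degrees above level, leaning to jig +y; 1.27 = on its stop, 7 degrees above level, pointing to +y. Friction holds it where it is left. From about 0.95 the foot squeezes the seated pad and the push, 1-3 N before, rises to some 10 N at the grip near 1.1 (nearly twice that on a proud pad); past dead centre at 1.19 it snaps to the stop and stays.
- lever_grip (a point): Point on the axis of the lever's black round grip, 100 mm from its pivot; the grip is 19 mm thick (ribs 21) and runs from 52 mm to its end 121 mm from the pivot. The side to push on faces the clamp arm: the jig's -y side while the lever stands up, the top when it lies down.
- clamp_foot: Round rubber foot, 23 mm across, on the end of the clamp arm; origin at the centre of its underside. The arm is a 10 mm wide steel bar reaching 92 mm from its pivot (92 mm in y from the pocket's centre, 56 mm above the bench); open, it stands about upright beside the pocket; it comes down as the lever is pushed over and the foot lands on the middle of the lining.
- other_pad: A second brake pad just like the first, lying on the bench to the right of the jig; leave it.
- carton: A printed cardboard brake-pad carton, 76 x 131 x 60 mm, on the bench to the left; leave it.
- caliper: A steel vernier caliper, 235 mm long, lying flat to the left near the front edge of the bench; leave it.
There are look-alikes about, which are no part of the job. Leave any turquoise look-alike of the brake_pad alone.

How it is judged:
By the outcome, as a careful person would: the job done as asked, in the order asked, and still so for the second after the job is handed in, with the robot touching nothing.
It also fails if it takes over 58 s, if anything falls off the work surface, if the arm or the gripper's body presses on something with over 40 N, if the wrist force passes 120 N, or if a joint passes its speed limit or range.

## Working session

There is one attempt and no reset: what is moved stays moved. The work goes in short steps, Python scripts to look and compute and a tool call to move; the robot and the scene stay as the last step left them, time stands still between calls to the robot, and variables do not carry over. Pictures are saved under pics/ and viewed, at most 10 in all, crops included, and the job is handed in when it is done.

Besides the shell and the picture viewer there is one more tool, called after "Call:" as a command line: name --argument value ..., lists and objects as JSON in quotes. move_arm: Moves the arm, as the interface text tells. Shifts and turns lie within -1 to 1; 1 stands for 2 cm of shift or 6 degrees of turn. Its arguments: {"type":"object","properties":{"rows":{"type":"array"},"force":{"type":"number"}},"required":["rows"]}

```bash
ls; mkdir -p pics; python3 - <<'E'
from rig import robot
import cv2,numpy as np,pickle
o=robot.get_obs();print(o, robot.grasp_offset)
ims=[]
for n in ["scene","side"]:
    s=robot.snapshot(n);pickle.dump(s,open(n+'0.pkl','wb'))
    print(n,s['fx'],s['cx'],s['cy'],s['k1'],s['cam_to_world'].round(3).tolist())
    cv2.imwrite(f'pics/{n}0.png',s['color'][:,:,::-1])
E
```

```text
pics
{'t': 0.0, 'qpos': array([ 1.18271582e+00,  2.63466750e-01, -4.89674238e-02,  1.25942706e+00,
        6.33024830e-06,  1.41547816e+00]), 'qd': array([ 0.000805  ,  0.00119375, -0.00243564, -0.00207579,  0.00199638,
       -0.00033245]), 'tau': array([ 6.80434277e-04, -6.37626100e+01,  3.84574807e+01,  1.34951680e-02,
       -9.86660984e-05, -1.00461327e-05]), 'ee_pos': array([0.12099559, 0.51055367, 0.23084304]), 'orientation': array([-1.45943367e-04,  1.16118608e-01,  9.93235211e-01, -5.12073240e-04]), 'wrist_force': array([ 0.06628343,  0.69200722, -0.30064142]), 'moment': array([0.05563765, 0.06342518, 0.05492875]), 'finger_force': 0.0, 'opening': 0.08548715936234158} 0.0187
scene 369.4004571837682 318.71784611385294 204.0329269178967 -0.07509205455386625 [[0.743, -0.532, 0.407, 0.095], [-0.67, -0.579, 0.466, -0.701], [-0.012, -0.619, -0.786, 0.972], [0.0, 0.0, 0.0, 1.0]]
side 458.71867823779655 316.8531402837543 198.30081745471782 0.03572956769016468 [[-0.992, -0.058, 0.109, 0.386], [-0.123, 0.362, -0.924, 1.051], [0.014, -0.93, -0.366, 0.622], [0.0, 0.0, 0.0, 1.0]]
```

View pics/scene0.png

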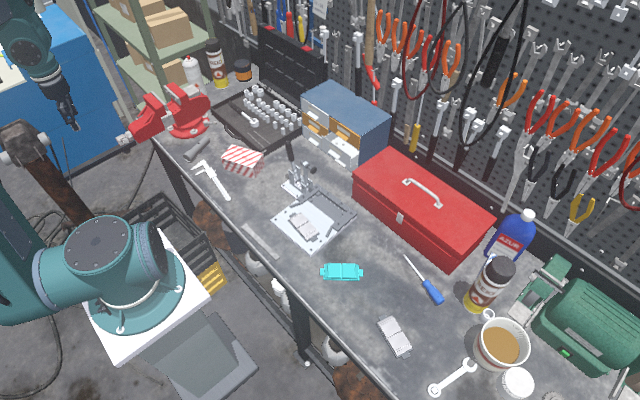

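View pics/side0.png

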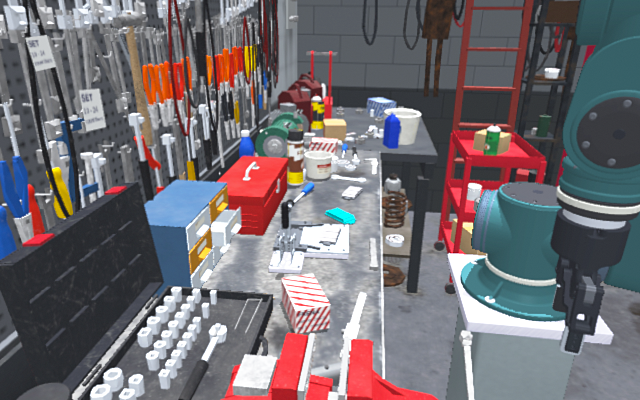

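The scene view shows the jig around (315,215), with a grey pad on its shelf at about (302,225). The clamp stands at (300,185). The turquoise look-alike is at (341,271) and the other grey pad at (394,336), both on the bench. The pad on the shelf is the one meant, so I'll confirm it in a crop.

```bash
cat > h.py <<'E'
import numpy as np,cv2,pickle
def slopes(s,uv):
    d=(np.atleast_2d(uv).astype(float)-[s['cx'],s['cy']])/[s['fx'],s['fy']]
    x=d.copy()
    for _ in range(20): x=d/(1+s['k1']*(x**2).sum(1,keepdims=True))
    return x
def onplane(s,uv,z,T=None):
    T=s['cam_to_world'] if T is None else T
    x=slopes(s,uv); r=np.c_[x,np.ones(len(x))]@T[:3,:3].T
    return T[:3,3]+r*((z-T[2,3])/r[:,2])[:,None]
def cloud(s,T=None):
    T=s['cam_to_world'] if T is None else T
    h,w=s['z_map'].shape; v,u=np.mgrid[:h,:w]
    x=slopes(s,np.c_[u.ravel(),v.ravel()]); z=s['z_map'].ravel()[:,None]
    P=np.c_[x*z,z]@T[:3,:3].T+T[:3,3]
    P[z[:,0]==0]=np.nan
    return P.reshape(h,w,3)
E
python3 - <<'E'
from h import *
a=pickle.load(open('scene0.pkl','rb'));b=pickle.load(open('side0.pkl','rb'))
A=cv2.resize(a['color'][160:260,260:370],None,fx=5,fy=5,interpolation=cv2.INTER_CUBIC)
B=cv2.resize(b['color'][190:280,255:365],None,fx=5,fy=5,interpolation=cv2.INTER_CUBIC)
cv2.imwrite('pics/ca.png',A[:,:,::-1]);cv2.imwrite('pics/cb.png',B[:,:,::-1])
P=cloud(a)
for u,v in [(302,225),(320,200),(285,225),(341,271),(394,336),(345,205),(310,250)]: print(u,v,P[v,u].round(3))
E
```

```text
302 225 [ 0.488 -0.171  0.034]
320 200 [ 0.607 -0.123  0.013]
285 225 [ 0.454 -0.127  0.02 ]
341 271 [ 0.475 -0.36   0.013]
394 336 [ 0.442 -0.59   0.019]
345 205 [ 0.646 -0.201  0.026]
310 250 [ 0.451 -0.251  0.024]
```

View pics/ca.png

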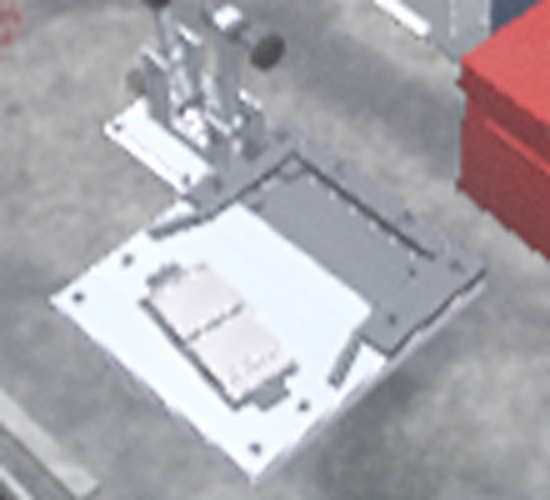

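View pics/cb.png

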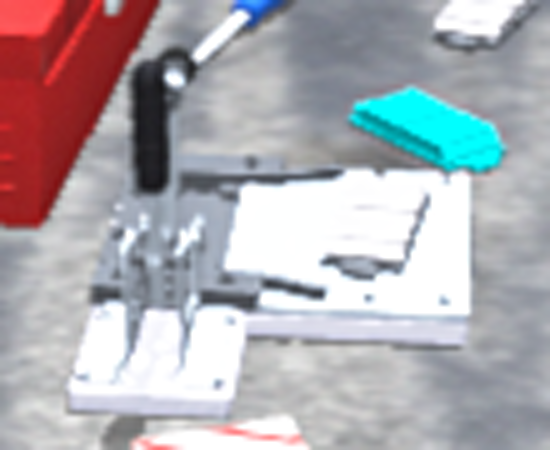

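The crop confirms it: the grey pad lies on the white shelf at about (302,225), slightly turned, with its ears towards the cheeks. The side view shows the clamp with its black grip standing up at about (285,215). Next is a rough jig pose from the shelf's front corners, then a close look with the wrist camera.

```bash
python3 - <<'E'
from h import *
from scipy.spatial.transform import Rotation as R
a=pickle.load(open('scene0.pkl','rb'))
f=lambda x,y:(260+(x+.5)/5-.5,160+(y+.5)/5-.5)
L,Rr=onplane(a,[f(52,300),f(255,478)],.02)
B,=onplane(a,[f(485,268)],.028)
print('L',L,'R',Rr,np.linalg.norm(L-Rr),'backR',B,np.linalg.norm((B-Rr)[:2]))
y=(L-Rr)[:2];y/=np.linalg.norm(y);x=np.array([y[1],-y[0]])
O=(L+Rr)[:2]/2+.165*x
print('yaw',np.arctan2(x[1],x[0]),'pocket',O,'gripopen',O+.168*y,'gripshut',O+.25*y)
pad=onplane(a,[f(222,330)],.037)[0][:2]-O
print('pad in jig',pad@x,pad@y)
from rig import robot
s=robot.snapshot('wrist');print(s['fx'],s['k1'],s['tool_from_camera'].round(3).tolist())
q=robot.get_obs()['orientation'];print(R.from_quat(q,scalar_first=True).as_matrix().round(3).tolist())
E
```

```text
L [ 0.43217123 -0.07860972  0.02      ] R [ 0.44183096 -0.26381628  0.02      ] 0.18545829563378877 backR [ 0.6486563  -0.25087287  0.028     ] 0.20722995426664123
yaw 0.05210930356928073 pocket [ 0.60177713 -0.16261886] gripopen [0.59302672 0.0051531 ] gripshut [0.5887557 0.0870418]
pad in jig -0.11263356835863578 -0.010530081479552783
305.70883525579296 -0.00839032088802528 [[0.001, -0.959, -0.282, 0.072], [1.0, 0.001, 0.0, -0.001], [0.0, -0.282, 0.959, -0.144], [0.0, 0.0, 0.0, 1.0]]
[[-0.973, 0.231, -0.0], [0.231, 0.973, -0.001], [0.0, -0.001, -1.0]]
```

Call:
move_arm --rows '[{"linear": [0.6,-1,0.2],"twist": [0,0,0.08],"grip": -1},{"linear": [0.6,-1,0.2],"twist": [0,0,0.08],"grip": -1},{"linear": [0.6,-1,0.2],"twist": [0,0,0.08],"grip": -1},{"linear": [0.6,-1,0.2],"twist": [0,0,0.08],"grip": -1},{"linear": [0.6,-1,0.2],"twist": [0,0,0.08],"grip": -1},{"linear": [0.6,-1,0.2],"twist": [0,0,0.08],"grip": -1},{"linear": [0.6,-1,0.2],"twist": [0,0,0.08],"grip": -1},{"linear": [0.6,-1,0.2],"twist": [0,0,0.08],"grip": -1},{"linear": [0.6,-1,0],"twist": [0,0,0.08],"grip": -1},{"linear": [0.6,-1,0],"twist": [0,0,0.08],"grip": -1},{"linear": [0.6,-1,0],"twist": [0,0,0.08],"grip": -1},{"linear": [0.6,-1,0],"twist": [0,0,0.08],"grip": -1}]'

```text
t: 1.65
ee_pos: [0.2653, 0.2701, 0.2632]
orientation: [-0.0, 0.066, 0.998, -0.0]
wrist_force: [-0.2, -0.9, 0.3]
opening: 0.0854
finger_force: 0.0
```

Call:
move_arm --rows '[{"linear": [0.6,-1,0],"twist": [0,0,0.08],"grip": -1},{"linear": [0.6,-1,0],"twist": [0,0,0.08],"grip": -1},{"linear": [0.6,-1,0],"twist": [0,0,0.08],"grip": -1},{"linear": [0.6,-1,0],"twist": [0,0,0.08],"grip": -1},{"linear": [0.6,-1,0],"twist": [0,0,0.08],"grip": -1},{"linear": [0.6,-1,0],"twist": [0,0,0.08],"grip": -1},{"linear": [0.6,-1,0],"twist": [0,0,0.08],"grip": -1},{"linear": [0.6,-1,0],"twist": [0,0,0.08],"grip": -1},{"linear": [0.6,-1,0],"twist": [0,0,0.08],"grip": -1},{"linear": [0.6,-1,0],"twist": [0,0,0.08],"grip": -1},{"linear": [0.6,-1,0],"twist": [0,0,0.08],"grip": -1},{"linear": [0.6,-1,0],"twist": [0,0,0.08],"grip": -1}]'

```text
t: 3.15
ee_pos: [0.4094, 0.0301, 0.2632]
orientation: [-0.0, 0.016, 1.0, 0.0]
wrist_force: [-0.2, 0.8, -0.6]
opening: 0.0854
finger_force: 0.0
```

Call:
move_arm --rows '[{"linear": [0.5,-1,0],"twist": [0,0,0.08],"grip": -1},{"linear": [0.5,-1,0],"twist": [0,0,0.08],"grip": -1},{"linear": [0.5,-1,0],"twist": [0,0,0.08],"grip": -1},{"linear": [0.5,-1,0],"twist": [0,0,0.08],"grip": -1},{"linear": [0.5,-1,0],"twist": [0,0,0.08],"grip": -1},{"linear": [0.5,-1,0],"twist": [0,0,0.08],"grip": -1},{"linear": [0.5,-1,0],"twist": [0,0,0.08],"grip": -1},{"linear": [0.5,-1,0],"twist": [0,0,0.08],"grip": -1},{"linear": [0.5,-1,0],"twist": [0,0,0.08],"grip": -1},{"linear": [0.5,-0.5,0],"twist": [0,0,0.08],"grip": -1},{"linear": [0,0,0],"twist": [0,0,0],"grip": -1},{"linear": [0,0,0],"twist": [0,0,0],"grip": -1}]'

```text
t: 4.65
ee_pos: [0.5089, -0.1586, 0.2633]
orientation: [-0.0, -0.026, 1.0, 0.0]
wrist_force: [0.3, 0.2, -1.2]
opening: 0.0854
finger_force: 0.0
```

```bash
cat >> h.py <<'E'
from scipy.spatial.transform import Rotation as R
def wrist():
    from rig import robot
    o=robot.get_obs();s=robot.snapshot('wrist')
    T=np.eye(4);T[:3,:3]=R.from_quat(o['orientation'],scalar_first=True).as_matrix();T[:3,3]=o['ee_pos']
    s['cam_to_world']=T@s['tool_from_camera'];s['obs']=o
    return s
E
python3 - <<'E'
from h import *
s=wrist();pickle.dump(s,open('w1.pkl','wb'))
print(s['obs']['t'],s['obs']['ee_pos'],s['obs']['orientation'])
cv2.imwrite('pics/w1.png',s['color'][:,:,::-1])
E
```

```text
4.65 [ 0.50893268 -0.15863245  0.26329457] [-9.93396635e-05 -2.61474913e-02  9.99658084e-01  1.18072333e-04]
```

View pics/w1.png

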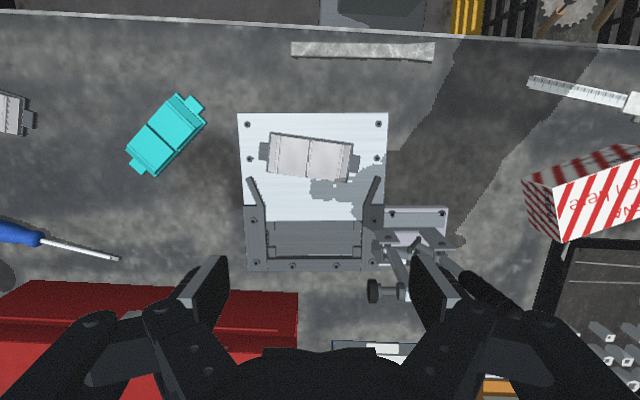

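The wrist view shows the shelf's front corners at (237,113) and (388,112), the pad at about (310,157), turned, and the pocket at (314,240). The black grip is at about (480,290). Next I measure the jig and pad from this view.

```bash
python3 - <<'E'
from h import *
s=pickle.load(open('w1.pkl','rb'))
P=cloud(s);c=s['color'].astype(int)
for u,v in [(310,170),(260,200),(314,240),(250,240),(314,267)]: print(u,v,P[v,u].round(4),c[v,u])
g=cv2.cvtColor(s['color'],cv2.COLOR_RGB2GRAY)
pts=np.float32([[237,113],[388,112]]).reshape(-1,1,2)
pp=cv2.cornerSubPix(g,pts.copy(),(4,4),(-1,-1),(3,30,.01)).reshape(-1,2);print(pp)
L,Rr=onplane(s,pp,.02);d=(Rr-L)[:2];print(L,Rr,np.linalg.norm(d))
y=d/np.linalg.norm(d);x=np.array([y[1],-y[0]]);O=(L+Rr)[:2]/2+.165*x
print('yaw',np.arctan2(x[1],x[0]),'pocket',O)
# shelf/pocket edge along columns (jump) & walls
for u in (285,300,315,330,345):
    col=g[205:275,u].astype(int);k=np.argsort(-abs(np.diff(col)))[:4]+205;k.sort();print(u,k,np.diff(g[:,u].astype(int))[k],((onplane(s,[(u,k[0]+.5)],.02)[0][:2]-O)@x))
J=(P[...,:2]-O)@np.c_[x,y]
z=P[...,2]
m=((z>.030)&(z<.05)&(J[...,0]>-.165)&(J[...,0]<-.06)&(abs(J[...,1])<.075)).astype(np.uint8)
n,lab,st,_=cv2.connectedComponentsWithStats(m);i=1+st[1:,4].argmax()
v,u=np.where(lab==i);Q=(onplane(s,np.c_[u,v],.037)[:,:2]-O)@np.c_[x,y]
r=cv2.minAreaRect((Q*1000).astype(np.float32));print('lining',r,np.median(z[lab==i]))
vis=s['color'].copy();vis[lab==i]=[255,0,0]
cv2.imwrite('pics/w1c.png',cv2.resize(vis[90:300,200:520],None,fx=2.5,fy=2.5,interpolation=cv2.INTER_CUBIC)[:,:,::-1])
E
```

```text
310 170 [ 0.503  -0.1703  0.0379] [205 206 210]
260 200 [ 0.5468 -0.2328  0.0289] [ 92  95 100]
314 240 [ 0.605  -0.1608  0.0139] [109 114 120]
250 240 [ 0.6029 -0.2461  0.0294] [109 113 120]
314 267 [nan nan nan] [107 113 117]
[[236.63084 112.99223]
 [387.59634 112.22778]]
[ 0.44104866 -0.26273028  0.02      ] [ 0.43044499 -0.07977363  0.02      ] 0.18326367032434224
yaw 0.057892474691590944 pocket [ 0.6004704  -0.16170503]
285 [219 220 255 258] [-30 -66 -38  38] -0.02788860998068033
300 [219 220 255 258] [-34 -59 -35  39] -0.027792130753252382
315 [219 220 255 258] [-51 -62 -69  44] -0.027694768688384618
330 [219 220 255 258] [-66 -56 -64  44] -0.027596512159120443
345 [219 220 255 258] [-54 -56 -70  54] -0.027497348886767047
lining ((-112.14247131347656, -4.746509552001953), (95.6738510131836, 46.56019973754883), 81.73214721679688) 0.03753004291680978
```

View pics/w1c.png

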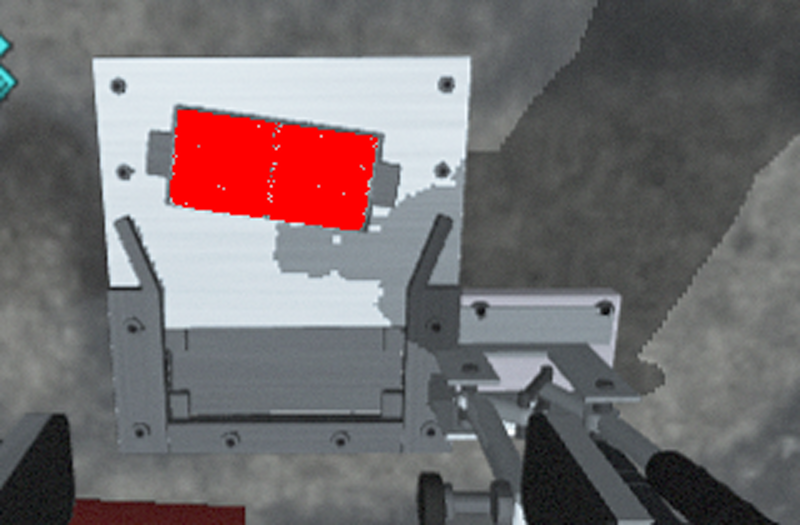

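Jig pocket is at about (0.601, -0.162) with yaw 0.057. The lining measures 95.7 x 46.6 mm and its top is at 37.5 mm, so both agree with the sizes given. The pad centre is at world (0.489, -0.173), turned -8.3° relative to the jig. I will grip it across its width above wall height, slide it square to home, and release it there.

Call:
move_arm --rows '[{"linear": [-0.1,-0.07,-0.5],"twist": [0,0,0.98],"grip": -1},{"linear": [-0.1,-0.07,-0.5],"twist": [0,0,0.98],"grip": -1},{"linear": [-0.1,-0.07,-0.5],"twist": [0,0,0.98],"grip": -1},{"linear": [-0.1,-0.07,-0.5],"twist": [0,0,0.98],"grip": -1},{"linear": [-0.1,-0.07,-0.5],"twist": [0,0,0.98],"grip": -1},{"linear": [-0.1,-0.07,-0.5],"twist": [0,0,0.98],"grip": -1},{"linear": [-0.1,-0.07,-0.5],"twist": [0,0,0.98],"grip": -1},{"linear": [-0.1,-0.07,-0.5],"twist": [0,0,0.98],"grip": -1},{"linear": [-0.1,-0.07,-0.5],"twist": [0,0,0.98],"grip": -1},{"linear": [-0.1,-0.08,-0.5],"twist": [0,0,0.98],"grip": -1},{"linear": [0,0,-0.5],"twist": [0,0,0.98],"grip": -1},{"linear": [0,0,-0.5],"twist": [0,0,0.98],"grip": -1}]'

```text
t: 6.2
ee_pos: [0.4889, -0.1728, 0.1432]
orientation: [0.0, -0.6, 0.8, -0.0]
wrist_force: [-0.6, 0.1, 0.1]
opening: 0.0851
finger_force: 0.0
```

Call:
move_arm --rows '[{"linear": [0,0,-0.8],"twist": [0,0,0.98],"grip": -1},{"linear": [0,0,-0.8],"twist": [0,0,0.98],"grip": -1},{"linear": [0,0,-0.8],"twist": [0,0,0],"grip": -1},{"linear": [0,0,-0.8],"twist": [0,0,0],"grip": -1},{"linear": [0,0,-0.8],"twist": [0,0,0],"grip": -1},{"linear": [0,0,0],"twist": [0,0,0],"grip": -1},{"linear": [0,0,0],"twist": [0,0,0],"grip": -1}]'

```text
t: 7.08
ee_pos: [0.4893, -0.1733, 0.064]
orientation: [0.0, -0.678, 0.735, -0.0]
wrist_force: [-0.4, 0.2, 0.1]
opening: 0.0854
finger_force: 0.0
```

Call:
move_arm --rows '[{"linear": [0,0,-0.6],"twist": [0,0,0],"grip": -1},{"linear": [0,0,-0.6],"twist": [0,0,0],"grip": -1},{"linear": [0,0,-0.55],"twist": [0,0,0],"grip": -0.3},{"linear": [0,0,0],"twist": [0,0,0],"grip": -0.2},{"linear": [0,0,0],"twist": [0,0,0],"grip": 0},{"linear": [0,0,0],"twist": [0,0,0],"grip": 0.2},{"linear": [0,0,0],"twist": [0,0,0],"grip": 1},{"linear": [0,0,0],"twist": [0,0,0],"grip": 1}]' --force 20

```text
t: 8.07
ee_pos: [0.4892, -0.1734, 0.0284]
orientation: [0.0, -0.678, 0.735, -0.0]
wrist_force: [-0.4, -0.1, -1.9]
opening: 0.0454
finger_force: 21.0
```

```bash
python3 - <<'E'
from h import *
s=wrist();pickle.dump(s,open('w2.pkl','wb'));o=s['obs']
print(o['ee_pos'],o['orientation'],o['finger_force'],o['opening'])
cv2.imwrite('pics/w2.png',s['color'][:,:,::-1])
E
```

```text
[ 0.48918861 -0.17338399  0.02837946] [ 3.50987726e-05 -6.77543885e-01  7.35482338e-01 -1.15490019e-04] 20.995901226997375 0.04538334411576199
```

View pics/w2.png

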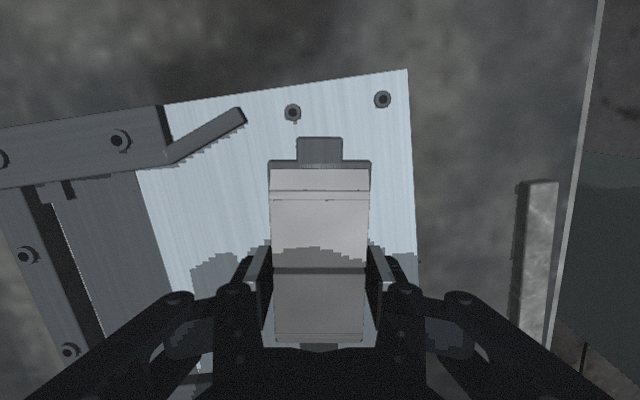

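The pad is gripped, with its ear end at (320,137). The shelf's front right corner is at (407,70) and the cheek's flare end at (243,115). I check the pad's centre and the jig's pose from here.

```bash
python3 - <<'E'
from h import *
s=pickle.load(open('w2.pkl','rb'));o=s['obs'];P=cloud(s)
g=cv2.cvtColor(s['color'],cv2.COLOR_RGB2GRAY)
sub=lambda p:cv2.cornerSubPix(g,np.float32(p).reshape(-1,1,2),(4,4),(-1,-1),(3,30,.01)).reshape(-1,2)
yaw=.057;x=np.array([np.cos(yaw),np.sin(yaw)]);y=np.array([-x[1],x[0]]);O=np.array([.601,-.1618])
c=sub([[407,70]]);print(c,'corner jig',(onplane(s,c,.02)[0,:2]-O)@np.c_[x,y])
# edges of shelf: side (top) edge rows at columns, front edge cols at rows
e=[(u,40+np.argmax(np.diff(g[40:115,u].astype(int)))+.5) for u in range(260,400,10)]
print('side edge jig',((onplane(s,e,.02)[:,:2]-O)@np.c_[x,y]).round(4)[::4])
f=[(395+np.argmax(-np.diff(g[v,395:430].astype(int)))+.5,v) for v in range(80,240,12)]
print('front edge jig',((onplane(s,f,.02)[:,:2]-O)@np.c_[x,y]).round(4)[::4])
# pad: in tool frame
ty=2*np.arctan2(o['orientation'][2],o['orientation'][1])-np.pi/2-np.pi;tx=np.array([np.cos(ty),np.sin(ty)]);tn=np.array([-tx[1],tx[0]])
for nm,p,z in [('earL',[299,138],.026),('earR',[342,138],.026),('lin L',[272,169],.037),('lin R',[367,169],.037),('plate L',[268,161],.026),('plate R',[371,161],.026)]:
    w=onplane(s,sub([p]),z)[0,:2]-o['ee_pos'][:2];print(nm,sub([p])[0],'tool(along grip,along pad)',(w@tx).round(4),(w@tn).round(4))
print('toolyaw',ty,'tcp in jig',(o['ee_pos'][:2]-O)@np.c_[x,y])
E
```

```text
[[406.24698  67.96092]] corner jig [-0.16499434 -0.0917509 ]
side edge jig [[-0.0967 -0.0918]
 [-0.1156 -0.0914]
 [-0.1343 -0.0914]
 [-0.1516 -0.0761]]
front edge jig [[-0.1653 -0.0865]
 [-0.1655 -0.0646]
 [-0.1652 -0.0409]
 [-0.1654 -0.0148]]
earL [295.71533 137.76149] tool(along grip,along pad) 0.0107 -0.062
earR [341.69177 137.26164] tool(along grip,along pad) -0.0108 -0.0622
lin L [272. 169.] tool(along grip,along pad) 0.0207 -0.0491
lin R [367. 169.] tool(along grip,along pad) -0.0216 -0.0492
plate L [268.46262 159.64319] tool(along grip,along pad) 0.0239 -0.0517
plate R [371.26392 161.7905 ] tool(along grip,along pad) -0.0252 -0.0507
toolyaw -0.08196028492052587 tcp in jig [-0.11228973 -0.00519538]
```

The jig pose is confirmed within 0.5 mm and the pad is centred in the grip to under 1 mm. I turn it +8° to square it, centre it in y, and slide to 40 mm before home.

Call:
move_arm --rows '[{"linear": [0,0.1,0],"twist": [0,0,0.45],"grip": 1},{"linear": [0,0.1,0],"twist": [0,0,0.44],"grip": 1},{"linear": [0,0.1,0],"twist": [0,0,0.44],"grip": 1},{"linear": [0.4,0.1,0],"twist": [0,0,0],"grip": 1},{"linear": [0.4,0.05,0],"twist": [0,0,0],"grip": 1},{"linear": [0.4,0,0],"twist": [0,0,0],"grip": 1},{"linear": [0.4,0,0],"twist": [0,0,0],"grip": 1},{"linear": [0.4,0,0],"twist": [0,0,0],"grip": 1},{"linear": [0.4,0,0],"twist": [0,0,0],"grip": 1},{"linear": [0.4,0,0],"twist": [0,0,0],"grip": 1},{"linear": [0.4,0,0],"twist": [0,0,0],"grip": 1},{"linear": [0.38,0,0],"twist": [0,0,0],"grip": 1}]'

```text
t: 9.62
ee_pos: [0.5613, -0.1644, 0.0283]
orientation: [-0.0, 0.727, -0.687, 0.0]
wrist_force: [-0.0, 0.1, -2.1]
opening: 0.0453
finger_force: 21.0
```

```bash
cat > chk.py <<'E'
from h import *
s=wrist();o=s['obs'];yaw=.057;x=np.array([np.cos(yaw),np.sin(yaw)]);y=np.array([-x[1],x[0]]);O=np.array([.6008,-.1615])
ty=2*np.arctan2(o['orientation'][2],o['orientation'][1])-np.pi/2
print('yaw',np.degrees(ty),'tcp',o['ee_pos'].round(4),'jig',(o['ee_pos'][:2]-O)@np.c_[x,y],'F',o['wrist_force'].round(1),'M',o['moment'].round(2),o['opening'],'q',o['qpos'].round(2))
E
python3 - <<'E'
from chk import *
pickle.dump(s,open('w3.pkl','wb'));cv2.imwrite('pics/w3.png',s['color'][:,:,::-1])
E
```

```text
yaw -176.71859333776945 tcp [ 0.5613 -0.1644  0.0283] jig [-0.03962872 -0.00060032] F [-0.   0.1 -2.1] M [ 0.04 -0.03 -0.07] 0.04534792147569424 q [-0.42  0.5  -0.27  0.81  0.   -2.05]
```

View pics/w3.png

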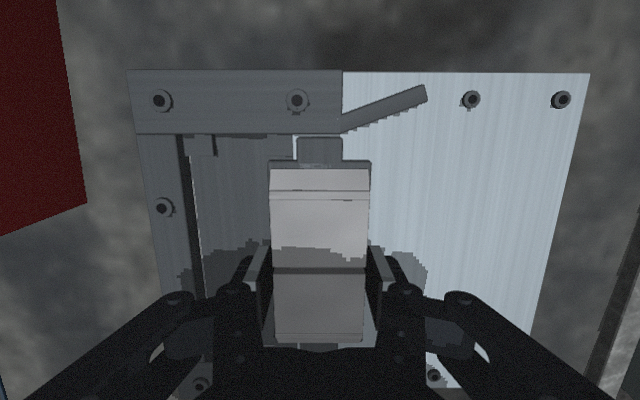

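The pad is square between the cheeks, with its ear end at row 137 and the cheek face at row 133. I raise it 2 mm so the rear finger clears the back wall, then carry it on over the pocket.

Call:
move_arm --rows '[{"linear": [0,0,0.1],"twist": [0,0,0],"grip": 1},{"linear": [0.2,0.012,0],"twist": [0,0,0],"grip": 1},{"linear": [0.2,0.012,0],"twist": [0,0,0],"grip": 1},{"linear": [0.2,0.012,0],"twist": [0,0,0],"grip": 1},{"linear": [0.2,0.012,0],"twist": [0,0,0],"grip": 1},{"linear": [0.2,0.012,0],"twist": [0,0,0],"grip": 1},{"linear": [0.2,0.012,0],"twist": [0,0,0],"grip": 1},{"linear": [0.2,0.012,0],"twist": [0,0,0],"grip": 1},{"linear": [0.2,0.012,0],"twist": [0,0,0],"grip": 1},{"linear": [0.2,0.012,0],"twist": [0,0,0],"grip": 1},{"linear": [0.12,0.006,0],"twist": [0,0,0],"grip": 1},{"linear": [0,0,0],"twist": [0,0,0],"grip": 1}]'

```text
t: 11.18
ee_pos: [0.5993, -0.162, 0.0302]
orientation: [-0.0, 0.727, -0.687, 0.0]
wrist_force: [1.1, -0.2, -2.7]
opening: 0.0453
finger_force: 21.0
```

```bash
python3 - <<'E'
from chk import *
pickle.dump(s,open('w4.pkl','wb'))
cv2.imwrite('pics/w4.png',cv2.resize(s['color'][100:360,100:460],None,fx=2.2,fy=2.2,interpolation=cv2.INTER_CUBIC)[:,:,::-1])
E
```

```text
yaw -176.71290927040965 tcp [ 0.5993 -0.162   0.0302] jig [-0.00157656 -0.00044126] F [ 1.1 -0.2 -2.7] M [-0.   -0.02 -0.02] 0.045299555998705325 q [-0.4   0.55 -0.16  0.86  0.   -2.02]
```

View pics/w4.png

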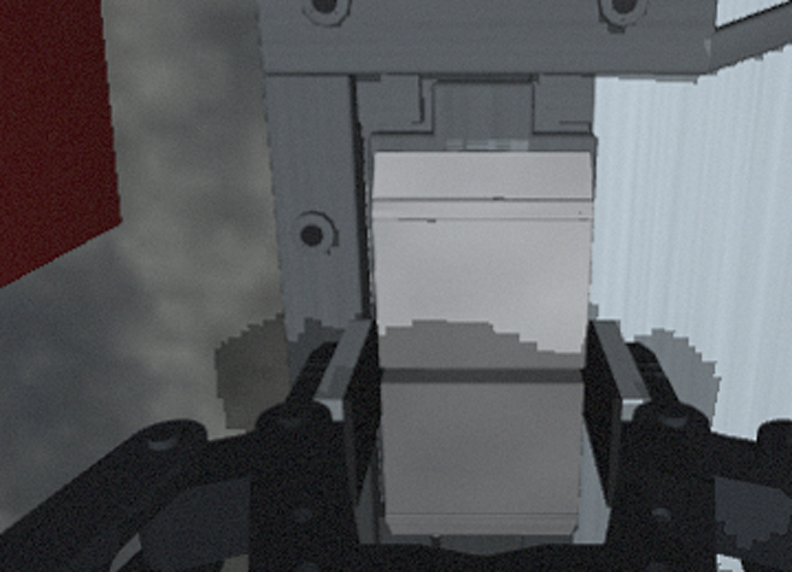

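The pad is over the pocket. Its trailing edge just reaches the shelf edge near (594,110) in the crop, so it needs about 1.5 mm more before release.

Call:
move_arm --rows '[{"linear": [0.04,0.0,0],"twist": [0,0,0],"grip": 1},{"linear": [0.04,0.0,0],"twist": [0,0,0],"grip": 1},{"linear": [0,0,0],"twist": [0,0,0],"grip": 1}]'

```text
t: 11.6
ee_pos: [0.6008, -0.1621, 0.0303]
orientation: [-0.0, 0.727, -0.687, 0.0]
wrist_force: [-0.1, -0.3, -2.9]
opening: 0.0452
finger_force: 21.0
```

Call:
move_arm --rows '[{"linear": [0,0,0],"twist": [0,0,0],"grip": -0.2},{"linear": [0,0,0],"twist": [0,0,0],"grip": -0.5},{"linear": [0,0,0],"twist": [0,0,0],"grip": -0.5},{"linear": [0,0,0],"twist": [0,0,0],"grip": -0.5}]'

```text
t: 12.1
ee_pos: [0.6007, -0.1621, 0.0303]
orientation: [-0.0, 0.727, -0.687, 0.0]
wrist_force: [-0.1, 0.1, 0.6]
opening: 0.0638
finger_force: 0.0
```

Call:
move_arm --rows '[{"linear": [0,0,0.8],"twist": [0,0,0],"grip": -0.5},{"linear": [0,0,1],"twist": [0,0,0],"grip": -0.5},{"linear": [-0.2,0,1],"twist": [0,0,0],"grip": -0.5},{"linear": [-0.2,-0.2,1],"twist": [0,0,0],"grip": -0.5},{"linear": [-0.2,-0.2,1],"twist": [0,0,0],"grip": -0.5},{"linear": [0,0,0],"twist": [0,0,0],"grip": -0.5},{"linear": [0,0,0],"twist": [0,0,0],"grip": -0.5}]'

```text
t: 12.98
ee_pos: [0.5887, -0.1699, 0.1262]
orientation: [-0.0, 0.727, -0.687, -0.0]
wrist_force: [-1.1, -0.1, -0.3]
opening: 0.0637
finger_force: 0.0
```

```bash
python3 - <<'E'
from chk import *
pickle.dump(s,open('w5.pkl','wb'))
P=cloud(s);J=(P[...,:2]-O)@np.c_[x,y];z=P[...,2]
m=(abs(J[...,0])<.019)&(abs(J[...,1])<.042)&(z>.005)&(z<.06)
A=np.c_[J[m],np.ones(m.sum())];c,*_=np.linalg.lstsq(A,z[m],rcond=None);print('plane slopes',c[:2],'z',c[2],m.sum(), 'std',(A@c-z[m]).std())
k=(J[...,0]<-.04)&(J[...,0]>-.08)&(abs(J[...,1])<.05);print('shelf z',np.nanmedian(z[k]))
m2=((z>.0245)&(z<.04)&(abs(J[...,0])<.025)&(abs(J[...,1])<.056)).astype(np.uint8)
v,u=np.where(m2);Q=(onplane(s,np.c_[u,v],.031)[:,:2]-O)@np.c_[x,y]
print(cv2.minAreaRect((Q*1000).astype(np.float32)))
cv2.imwrite('pics/w5.png',cv2.resize(s['color'][80:340,100:460],None,fx=2.2,fy=2.2,interpolation=cv2.INTER_CUBIC)[:,:,::-1])
E
```

```text
yaw -176.71795871983218 tcp [ 0.5887 -0.1699  0.1262] jig [-0.01256087 -0.00773664] F [-1.1 -0.1 -0.3] M [ 0.02 -0.01 -0.02] 0.06374524034980449 q [-0.41  0.46 -0.03  1.08  0.   -2.04]
plane slopes [-0.00063967 -0.00017251] z 0.03159492094457357 4438 std 0.0012892955323289639
shelf z 0.18699384328900787
((-0.11872291564941406, -2.6990089416503906), (93.91863250732422, 46.03775405883789), 89.94950866699219)
```

View pics/w5.png

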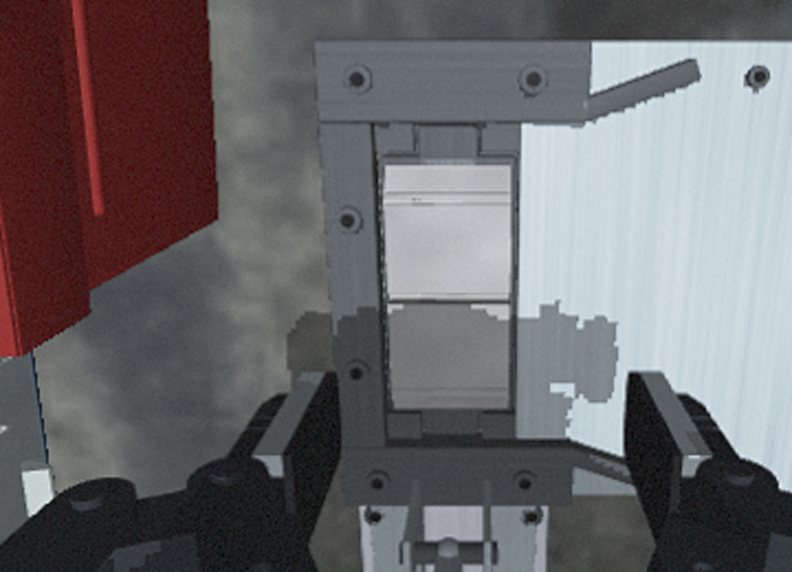

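The pad is home: slopes under 0.001 rad, top at 31.6 mm against the 31 mm expected, square in the crop. Next is the lever. I check where it and the upright arm stand from the point clouds, and rise with the fingers shut meanwhile.

Call:
move_arm --rows '[{"linear": [0,0,1],"twist": [0,0,0],"grip": 1},{"linear": [0,0,1],"twist": [0,0,0],"grip": 1},{"linear": [0,0,1],"twist": [0,0,0],"grip": 1},{"linear": [0,0,1],"twist": [0,0,0],"grip": 1},{"linear": [0,0,1],"twist": [0,0,0],"grip": 1},{"linear": [0,0,1],"twist": [0,0,0],"grip": 1},{"linear": [0,0,0.5],"twist": [0,0,0],"grip": 1},{"linear": [0,0,0],"twist": [0,0,0],"grip": 1}]'

```text
t: 14.02
ee_pos: [0.5889, -0.1701, 0.2561]
orientation: [-0.0, 0.727, -0.687, 0.0]
wrist_force: [-0.0, 0.3, 0.7]
opening: -0.0002
finger_force: 0.0
```

```bash
python3 - <<'E'
from chk import *
for n in ['scene0','side0','w1','now']:
    t=s if n=='now' else pickle.load(open(n+'.pkl','rb'))
    P=cloud(t);J=(P[...,:2]-O)@np.c_[x,y];z=P[...,2]
    for lo,hi in [(.10,.12),(.12,.14),(.14,.16),(.16,.18),(.18,.2),(.2,.22)]:
        m=(z>lo)&(z<hi)&(abs(J[...,0])<.04)&(J[...,1]>.05)&(J[...,1]<.2)
        if m.sum()>3:
            yy=J[m][:,1];xx=J[m][:,0];a=yy<.13
            f=lambda b:(len(yy[b]),*(np.percentile(yy[b],[5,95])*1e3).round(),*(np.percentile(xx[b],[5,95])*1e3).round()) if b.sum()>2 else None
            print(n,lo,'arm',f(a),'lever',f(~a))
E
```

```text
yaw -176.7133085255412 tcp [ 0.5889 -0.1701  0.2561] jig [-0.01234824 -0.00787846] F [-0.   0.3  0.7] M [ 0.02  0.01 -0.04] -0.0001565172978739041 q [-0.41  0.42  0.25  1.41 -0.   -2.04]
scene0 0.1 arm (21, np.float64(88.0), np.float64(100.0), np.float64(-6.0), np.float64(3.0)) lever (16, np.float64(150.0), np.float64(158.0), np.float64(-6.0), np.float64(3.0))
scene0 0.12 arm (17, np.float64(87.0), np.float64(97.0), np.float64(-7.0), np.float64(3.0)) lever (21, np.float64(150.0), np.float64(161.0), np.float64(-11.0), np.float64(2.0))
scene0 0.14 arm (95, np.float64(53.0), np.float64(104.0), np.float64(-10.0), np.float64(6.0)) lever (36, np.float64(153.0), np.float64(163.0), np.float64(-11.0), np.float64(5.0))
scene0 0.16 arm None lever (28, np.float64(158.0), np.float64(171.0), np.float64(-10.0), np.float64(4.0))
scene0 0.18 arm None lever (37, np.float64(161.0), np.float64(173.0), np.float64(-10.0), np.float64(4.0))
side0 0.1 arm (7, np.float64(99.0), np.float64(103.0), np.float64(-4.0), np.float64(-3.0)) lever (17, np.float64(159.0), np.float64(165.0), np.float64(-3.0), np.float64(
[... 773 characters left out ...]
), np.float64(98.0), np.float64(-6.0), np.float64(-1.0)) lever (206, np.float64(151.0), np.float64(164.0), np.float64(-10.0), np.float64(2.0))
w1 0.14 arm (659, np.float64(54.0), np.float64(90.0), np.float64(-11.0), np.float64(5.0)) lever (372, np.float64(153.0), np.float64(167.0), np.float64(-10.0), np.float64(3.0))
w1 0.16 arm (6, np.float64(56.0), np.float64(60.0), np.float64(-2.0), np.float64(-0.0)) lever (359, np.float64(157.0), np.float64(171.0), np.float64(-10.0), np.float64(-1.0))
w1 0.18 arm None lever (362, np.float64(161.0), np.float64(173.0), np.float64(-10.0), np.float64(-1.0))
now 0.12 arm None lever (28, np.float64(154.0), np.float64(158.0), np.float64(-9.0), np.float64(-7.0))
```

The clouds agree with the nominal pose: the arm lies at y ≤ 109 mm and the lever's near side at y ≈ 155 mm at that height. I go over the gap at y = 133 and down to z = 0.167.

Call:
move_arm --rows '[{"linear": [0.03,0.88,0],"twist": [0,0,0],"grip": 1},{"linear": [0.03,0.88,0],"twist": [0,0,0],"grip": 1},{"linear": [0.03,0.88,0],"twist": [0,0,0],"grip": 1},{"linear": [0.03,0.88,0],"twist": [0,0,0],"grip": 1},{"linear": [0.03,0.88,0],"twist": [0,0,0],"grip": 1},{"linear": [0.03,0.88,0],"twist": [0,0,0],"grip": 1},{"linear": [0.03,0.88,0],"twist": [0,0,0],"grip": 1},{"linear": [0,0.91,0],"twist": [0,0,0],"grip": 1},{"linear": [0,0,0],"twist": [0,0,0],"grip": 1},{"linear": [0,0,0],"twist": [0,0,0],"grip": 1}]'

```text
t: 15.32
ee_pos: [0.5929, -0.0287, 0.2563]
orientation: [0.0, 0.727, -0.687, 0.0]
wrist_force: [-0.1, 0.4, 0.2]
opening: 0.0
finger_force: 0.0
```

Call:
move_arm --rows '[{"linear": [0,0,-0.75],"twist": [0,0,0],"grip": 1},{"linear": [0,0,-0.75],"twist": [0,0,0],"grip": 1},{"linear": [0,0,-0.75],"twist": [0,0,0],"grip": 1},{"linear": [0,0,-0.75],"twist": [0,0,0],"grip": 1},{"linear": [0,0,-0.75],"twist": [0,0,0],"grip": 1},{"linear": [0,0,-0.7],"twist": [0,0,0],"grip": 1},{"linear": [0,0,0],"twist": [0,0,0],"grip": 1}]'

```text
t: 16.2
ee_pos: [0.5925, -0.0289, 0.1664]
orientation: [0.0, 0.727, -0.687, -0.001]
wrist_force: [0.1, -0.1, 0.8]
opening: -0.0002
finger_force: 0.0
```

```bash
python3 - <<'E'
from chk import *
# corner path, r=92
prev=(o['ee_pos'][:2]-O)@y*1e3,o['ee_pos'][2]*1e3
for a in [80,72,64,56,48,40,34,28,22,18,14,10,6]:
    c,q=np.cos(np.radians(a)),np.sin(np.radians(a));r=92
    p=(151+r*c-10.5*q-11,76+r*q+10.5*c);d=np.subtract(p,prev);prev=p
    print(a,np.round(p,1),'units x,y,z',(d[0]*y[0]/20).round(3),(d[0]*y[1]/20).round(3),(d[1]/20).round(3))
E
```

```text
yaw -176.74457791554423 tcp [ 0.5925 -0.0289  0.1664] jig [-0.00077608  0.13287364] F [ 0.1 -0.1  0.8] M [-0.03 -0.04  0.01] -0.00024412988974787915 q [-0.19  0.41 -0.01  1.16 -0.   -1.81]
80 [145.6 168.4] units x,y,z -0.036 0.637 0.101
72 [158.4 166.7] units x,y,z -0.036 0.639 -0.084
64 [170.9 163.3] units x,y,z -0.035 0.621 -0.172
56 [182.7 158.1] units x,y,z -0.034 0.591 -0.257
48 [193.8 151.4] units x,y,z -0.031 0.55 -0.337
40 [203.7 143.2] units x,y,z -0.028 0.498 -0.411
34 [210.4 136.2] units x,y,z -0.019 0.333 -0.351
28 [216.3 128.5] units x,y,z -0.017 0.295 -0.384
22 [221.4 120.2] units x,y,z -0.014 0.253 -0.413
18 [224.3 114.4] units x,y,z -0.008 0.144 -0.289
14 [226.7 108.4] units x,y,z -0.007 0.124 -0.299
10 [228.8 102.3] units x,y,z -0.006 0.102 -0.306
6 [230.4  96.1] units x,y,z -0.005 0.081 -0.313
```

Call:
move_arm --rows '[{"linear": [-0.018,0.32,0.05],"twist": [0,0,0],"grip": 1},{"linear": [-0.018,0.32,0.05],"twist": [0,0,0],"grip": 1},{"linear": [-0.018,0.32,-0.04],"twist": [0,0,0],"grip": 1},{"linear": [-0.018,0.32,-0.04],"twist": [0,0,0],"grip": 1},{"linear": [-0.018,0.31,-0.09],"twist": [0,0,0],"grip": 1},{"linear": [-0.018,0.31,-0.09],"twist": [0,0,0],"grip": 1},{"linear": [-0.017,0.295,-0.13],"twist": [0,0,0],"grip": 1},{"linear": [-0.017,0.295,-0.13],"twist": [0,0,0],"grip": 1}]'

```text
t: 17.25
ee_pos: [0.59, 0.0216, 0.1587]
orientation: [-0.0, 0.727, -0.687, -0.0]
wrist_force: [0.3, -0.8, 1.5]
opening: -0.0001
finger_force: 0.7
```

Call:
move_arm --rows '[{"linear": [-0.016,0.275,-0.17],"twist": [0,0,0],"grip": 1},{"linear": [-0.016,0.275,-0.17],"twist": [0,0,0],"grip": 1},{"linear": [-0.014,0.25,-0.205],"twist": [0,0,0],"grip": 1},{"linear": [-0.014,0.25,-0.205],"twist": [0,0,0],"grip": 1},{"linear": [-0.01,0.167,-0.175],"twist": [0,0,0],"grip": 1},{"linear": [-0.01,0.167,-0.175],"twist": [0,0,0],"grip": 1}]'

```text
t: 18.0
ee_pos: [0.5884, 0.049, 0.1366]
orientation: [0.0, 0.727, -0.687, -0.0]
wrist_force: [0.1, -0.5, 0.2]
opening: -0.0002
finger_force: 0.3
```

Light contact as expected. I go on into the squeeze range, then check numerically.

Call:
move_arm --rows '[{"linear": [-0.009,0.148,-0.192],"twist": [0,0,0],"grip": 1},{"linear": [-0.009,0.148,-0.192],"twist": [0,0,0],"grip": 1},{"linear": [-0.007,0.127,-0.206],"twist": [0,0,0],"grip": 1},{"linear": [-0.007,0.127,-0.206],"twist": [0,0,0],"grip": 1}]'

```text
t: 18.5
ee_pos: [0.588, 0.0598, 0.1209]
orientation: [-0.0, 0.727, -0.687, 0.0]
wrist_force: [-1.0, -1.5, 7.6]
opening: 0.0003
finger_force: 4.0
```

```bash
cat > lev.py <<'E'
from chk import *
from rig import robot
for n in ['side','scene']:
    t=robot.snapshot(n);P=cloud(t);J=(P[...,:2]-O)@np.c_[x,y];z=P[...,2];c=t['color'].astype(int)
    m=(abs(J[...,0])<.013)&(J[...,1]>.17)&(J[...,1]<.29)&(z>.05)&(z<.2)&(c.max(2)<90)
    print(n,m.sum(),[(round(1e3*a),round(1e3*np.median(z[m&(abs(J[...,1]-a)<.005)]))) for a in np.arange(.175,.29,.01) if (m&(abs(J[...,1]-a)<.005)).sum()>2])
    m=(abs(J[...,0])<.008)&(J[...,1]>-.02)&(J[...,1]<.1)&(z>.04)&(z<.2)
    print('arm',[(round(1e3*a),round(1e3*np.median(z[m&(abs(J[...,1]-a)<.005)]))) for a in np.arange(-.02,.1,.01) if (m&(abs(J[...,1]-a)<.005)).sum()>2])
E
python3 lev.py
```

```text
yaw -176.72078389875384 tcp [0.588  0.0598 0.1209] jig [-1.63848987e-04  2.21712913e-01] F [-1.  -1.5  7.6] M [-0.27  0.24  0.02] 0.00025526415092311293 q [-0.04  0.43 -0.1   1.04 -0.   -1.66]
side 229 [(215, 171), (225, 147), (235, 174), (245, 189), (255, 128), (265, 122)]
arm [(0, 54), (40, 70), (80, 81), (90, 73)]
scene 129 [(195, 105), (205, 177), (215, 162), (225, 114), (235, 116), (245, 123), (255, 126)]
arm [(-10, 61), (0, 72), (10, 77), (20, 74), (30, 72), (40, 70), (50, 70), (60, 68), (70, 69), (80, 80), (90, 71)]
```

The lever stands at about 22° above level, the arm is nearly level, and the push is 7.6 N. All of this matches a properly seated pad. I push on over dead centre.

Call:
move_arm --rows '[{"linear": [-0.004,0.072,-0.145],"twist": [0,0,0],"grip": 1},{"linear": [-0.004,0.072,-0.145],"twist": [0,0,0],"grip": 1},{"linear": [-0.0035,0.062,-0.15],"twist": [0,0,0],"grip": 1},{"linear": [-0.0035,0.062,-0.15],"twist": [0,0,0],"grip": 1}]'

```text
t: 19.15
ee_pos: [0.588, 0.0653, 0.1101]
orientation: [-0.001, 0.727, -0.687, 0.001]
wrist_force: [-2.5, 0.3, 14.7]
opening: 0.0005
finger_force: 6.8
```

Call:
move_arm --rows '[{"linear": [-0.003,0.05,-0.15],"twist": [0,0,0],"grip": 1},{"linear": [-0.003,0.05,-0.15],"twist": [0,0,0],"grip": 1},{"linear": [0,0,0],"twist": [0,0,0],"grip": 1}]'

```text
t: 19.52
ee_pos: [0.5876, 0.0675, 0.1032]
orientation: [-0.0, 0.727, -0.687, 0.0]
wrist_force: [0.3, 0.5, 2.8]
opening: 0.0003
finger_force: 1.4
```

Call:
move_arm --rows '[{"linear": [-0.002,0.04,-0.12],"twist": [0,0,0],"grip": 1},{"linear": [-0.002,0.03,-0.1],"twist": [0,0,0],"grip": 1},{"linear": [0,0,0],"twist": [0,0,0],"grip": 1}]'

```text
t: 19.9
ee_pos: [0.5871, 0.0685, 0.0983]
orientation: [0.0, 0.727, -0.687, -0.0]
wrist_force: [-1.1, -0.5, 0.6]
opening: -0.0
finger_force: 0.0
```

No force any more, so the lever has snapped away. I touch lightly to confirm the stop, then withdraw upward.

Call:
move_arm --rows '[{"linear": [0,0,-0.07],"twist": [0,0,0],"grip": 1},{"linear": [0,0,-0.07],"twist": [0,0,0],"grip": 1},{"linear": [0,0,0],"twist": [0,0,0],"grip": 1}]'

```text
t: 20.27
ee_pos: [0.5874, 0.0685, 0.0959]
orientation: [0.0, 0.727, -0.687, 0.0]
wrist_force: [0.5, 0.6, 1.1]
opening: 0.0003
finger_force: 0.3
```

Call:
move_arm --rows '[{"linear": [0,0,0.5],"twist": [0,0,0],"grip": 1},{"linear": [0,0,1],"twist": [0,0,0],"grip": 1},{"linear": [0,0,1],"twist": [0,0,0],"grip": 1},{"linear": [-0.2,0,1],"twist": [0,0,0],"grip": 1},{"linear": [-0.5,0,1],"twist": [0,0,0],"grip": 1},{"linear": [-0.8,0,1],"twist": [0,0,0],"grip": 1},{"linear": [-0.8,0,1],"twist": [0,0,0],"grip": 1},{"linear": [-0.8,0,0.5],"twist": [0,0,0],"grip": 1},{"linear": [0,0,0],"twist": [0,0,0],"grip": 1},{"linear": [0,0,0],"twist": [0,0,0],"grip": 1}]'

```text
t: 21.52
ee_pos: [0.5254, 0.0685, 0.2355]
orientation: [0.0, 0.727, -0.687, -0.0]
wrist_force: [0.7, -0.3, -0.3]
opening: -0.0003
finger_force: 0.0
```

```bash
cat >> lev.py <<'E'
for nm,t in [('side',robot.snapshot('side')),('scene',robot.snapshot('scene')),('wrist',s)]:
    P=cloud(t);J=(P[...,:2]-O)@np.c_[x,y];z=P[...,2]
    m=(abs(J[...,0])<.02)&(abs(abs(J[...,1])-.03)<.013)&(z>.01)&(z<.05)
    if m.sum()>20:
        A=np.c_[J[m],np.ones(m.sum())];c,*_=np.linalg.lstsq(A,z[m],rcond=None);print('pad',nm,m.sum(),c.round(4))
E
python3 lev.py
```

```text
yaw -176.7221628134907 tcp [0.5254 0.0685 0.2355] jig [-0.06220948  0.23396824] F [ 0.7 -0.3 -0.3] M [-0.01 -0.06 -0.01] -0.0002688676822495478 q [-0.02  0.27 -0.03  1.27  0.   -1.65]
side 92 [(205, 88), (215, 90), (225, 92), (235, 93), (245, 95), (255, 96), (265, 95), (275, 92)]
arm [(0, 79), (10, 76), (20, 72), (30, 70), (40, 69), (80, 81), (90, 77)]
scene 55 [(195, 88), (205, 89), (215, 93), (225, 92), (235, 94), (245, 95), (255, 96), (265, 98)]
arm [(-10, 61), (0, 73), (10, 75), (20, 73), (30, 71), (40, 70), (50, 68), (60, 69), (70, 68), (80, 78), (90, 75)]
pad side 40 [ 0.0107 -0.0223  0.0288]
pad scene 144 [0.0215 0.0034 0.0307]
```

The lever lies 7–8° above level and stayed there after I withdrew. The arm is level, the pad top is near 31 mm, and the robot is clear. I hand the job in.

```bash
python3 -c "
from rig import robot
print(robot.job_done())"
```

```text
the job is handed in; nothing more can be done
None
```

The brake pad lies flat in its pocket and the clamp lever is over dead centre on its stop, holding the rubber foot on the pad; the job was handed in at about 21.5 s, with the verdict not shown.

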